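Set a stone blank to the scribed line

ROBOT

A 6-joint arm with a two-finger parallel gripper is mounted at the origin on the work surface. World frame = base frame: x ahead of the robot, y to its left, z up, the work surface at z = 0. Lengths are in m, angles in degrees, forces in N, time in s.
With the tool pointing down it reaches from about 0.4 to 0.825 m from the base axis. Payload 7 kg.
Tool frame: the origin (TCP) lies between the finger pads; the fingertips stand 25 mm ahead of it and the grasp point (between the pads) lies 6 mm ahead of it; z points along the fingers, y is the line along which they close (so a half turn about z gives the same grasp; the last joint's range is limited). The gripper opens to 88 mm and grips with 3 to 60 N. Pads are 19 mm wide; open, the fingers measure 130 mm over their backs; the gripper's body (78 mm by 193 mm) begins 47 mm behind the grasp point.
Start: joints at [89.215, 20.546, 0.682, 0, -70.136, -16.507], TCP at [0.201, 0.644, 0.252] pointing down, gripper open.
Joint ranges: [-176.03, 176.03], [-82.01, 121.73], [-58.28, 71.71], [-173.87, 95.51], [-174.79, -0.11], [-173.66, 173.66]. Speed limits (degrees/s): [136.94, 136.94, 172.46, 180, 180, 180].

INTERFACE

Orientations are given as [roll, pitch, yaw] about the fixed x, y, z axes, in that order (R = Rz(yaw) Ry(pitch) Rx(roll)).
In Python, from plant import r gives the robot as it stands.
- The arm moves only by the shell command python3 -m crank 'ROWS' [FORCE]. ROWS is JSON, a list of rows, each a list of 3 entries, a list of its own where there are three numbers: the turn, a rotation vector about the tool's x, y, z in degrees, then the shift along the tool's x, y, z in cm, then the closure, from -1 (fully open) to 1 (shut). In form: [[[wx, wy, wz], [dx, dy, dz], fingers], ...]. A call has 1 to 8 rows; each row shifts and turns the commanded pose from where the row before left it, along the tool's axes as they then stand; what a row does not reach is not made up. A row lasts 1/10 s, in which the tool goes at most 50 mm and 8.59 degrees, less where a joint would pass 70% of its speed; a pose out of reach is approached as far as the arm can. A call with a gripper value outside its range is refused whole. The fingers move at their own pace and stop on an object; FORCE is the grip in N (left out, the last holds). Time passes only in rows, so rows that do not move let the fingers close. It gives the time, the measured TCP pose, the force, the opening and the grip force at its end, in the units of the state.
- r.get_state(): the state, without advancing time (a new reading comes with each control period).
- r.capture(name): name is "scene" or "top" or "wrist"; returns a dict with "color" (384x512x3 uint8, red, green, blue), "range_z" (384x512 float32, m along the optical axis (not along the pixel's ray), 0 where there is no reading), "intrinsics" (3x3 intrinsics, pixels), "k1" (the pictures are not rectified: a ray, as slopes to the right and down, at radius r is drawn at 1 + k1 r^2 times it, then the intrinsics apply), "world_from_camera" (4x4, takes a point from camera to world coordinates); the wrist camera has in their place "hand_eye" (4x4, takes a point from camera to tool coordinates, whose origin is the TCP and whose axes are the flange's). Camera axes: x right, y down, z forward; pixel columns grow to the right and rows downward; lengths in m; the calibration is good to about 2 mm. A picture is of the moment at which its call begins: read the wrist's pose just before it.
- r.close_job(): hands the job in; it is judged then, once.
The state is a dict: "time_s": time; "joints": joint angles; "qd": joint speeds; "joint_torque": joint torques, N m; "tcp_pos": TCP position; "eef_rot": TCP orientation; "contact_force": force on the tool from outside, world axes, zero at the start; "moment": the same for the moment, N m; "gripper_width": finger opening in m; "gripper_force": force on a finger pad.
Only numpy, scipy, OpenCV 4.12 (cv2) and the standard library are available. Lean on these libraries where they do the work, as an engineer would, in place of code of your own. Each camera call takes 0.05 s, during which the arm holds its last target. There are 200 camera calls.

TASK

Slide the grey stone blank flat over the bed until its long side sits square against the low steel fence, and press it home there lightly, with about 8 newtons and always less than 12, while it is still well short of the scribed line. Then push it along the fence until its leading edge meets the scribed line, without running past, press it home against the fence once more in the same way, and leave it there, flat and square. Push lightly, as the stone chips easily, never lift it, and leave the other things on the bench alone.

Things in the scene. Friction and masses are not known exactly. Their poses are not given: they have to be found in the camera images.
- bed: Flat aluminium bed fixed to the bench, 200 mm (its x) by 420 mm (its y), 10 mm thick. Origin: centre of its underside, on the bench top. Its x points towards the fence, its y along the fence in the direction in which the blank is to be pushed.
- fence: Low fixed steel bar on the bed's far side, 380 mm long, 20 mm high; a brass screw head (14 by 8 mm) on top near each end. Its front facing strip, 18 mm high, is clamped 0 to 8 mm ahead of the origin (towards the robot), differently each time: seen or felt, not measured. Origin: mid length, at the bed's top. Axes as the bed's; x points into the bar, the blank lies at negative x. Rigid.
- line: Thin black line scribed across the bed's top, square to the fence, 1.5 mm wide, 150 mm long; only a mark, nothing to feel. Its place along the fence varies. Origin: on the middle of the line's width, at the bed's top, on the bed's long centre line. Axes parallel to the bed's; y points in the pushing direction (positive y is past the line).
- blank: Grey stone slab with a drawn rosette on top, 92 (x) by 140 (y) by 24 mm high, 0.6 to 0.95 kg, loose on the bed, too wide to grip. Origin: centre of its underside. Its long side at +x goes against the fence; its end at +y is the leading edge. It starts clear of the fence, turned up to 0.2 rad, 50 to 170 mm short of the line. Sliding takes 2 to 10 N; once seated, the rest goes into the fence.
- lead_edge (a point): Middle of the blank's leading end face, at its lower edge (70 mm from the blank's origin along its +y).
- elephant: Bystander: small carved stone elephant on a 90 by 50 mm foot, 85 mm high, standing on the bench to the robot's left of the bed. Origin: centre of its underside.
- tin: Bystander: round red paint tin, 86 mm across, 100 mm high, standing on the bench to the robot's right of the bed. Origin: centre of its underside.
- mallet: Bystander: hammer with a wooden handle, 240 mm long, lying on the bench beyond the bed. Origin: under the middle of its length; handle towards its -x.
Mind the look-alikes: they are no part of the job. Several things have the shape of the blank; the one meant has the colours described above.

How it is judged (in metres and radians):
On the way, in this order (a step that is already met when the one before it is completed fails the run):
1. the blank lies square against the fence, at least 25 mm short of the line, pressed against it with at least 4 N for 0.2 s (angle between the y axis of blank and the y axis of fence, either way round below 0.015 rad and contact force between blank and fence above 4 N and y of lead_edge in the frame of line below -0.025 m), for 0.2 s.
2. the leading edge is within 2.5 mm of the line and the blank is pressed square against the fence with at least 4 N for 0.2 s (angle between the y axis of blank and the y axis of fence, either way round below 0.015 rad and contact force between blank and fence above 4 N and y of lead_edge in the frame of line between -0.0025 and 0.0025 m), for 0.2 s.
At the end, for the whole second after the job is handed in: The blank's leading edge is within 2.5 mm of the middle of the scribed line, its long side is square to the fence within 0.015 rad and lies at the facing strip (its centre at most 56 mm before the fence's origin), it lies flat on the bed, at rest (angle between the y axis of blank and the y axis of fence, either way round below 0.015 rad and angle between blank's own z axis and vertical below 0.03 rad and z of blank in the frame of bed below 0.013 m and x of blank in the frame of fence above -0.056 m and y of lead_edge in the frame of line between -0.0025 and 0.0025 m and linear speed of blank below 0.005 m/s); the robot touches nothing.
It fails at once if the blank is pressed against the fence with more than 12 N (contact force between blank and fence above 12 N).
It fails at once if the robot pushes on the blank with more than 25 N (contact force between any of the arm, the fingers and blank above 25 N).
It fails at once if the leading edge runs more than 5 mm past the line (y of lead_edge in the frame of line above 0.005 m).
It fails at once if the blank is lifted or tipped off the bed (angle between blank's own z axis and vertical above 0.1 rad or z of blank in the frame of bed above 0.02 m or height (world z) of blank below 0.004 m).
It fails at once if the elephant, the tin or the mallet is moved more than 15 mm (distance of any of elephant, tin, mallet from where it was at the start of the episode above 0.015 m).
It also fails if it takes over 72 s, if anything falls off the work surface, if the arm or the gripper's body presses on something with over 40 N, if the wrist force passes 120 N, or if a joint passes its speed limit or range.

## Working session

There is one attempt and no reset: what is moved stays moved. The work goes in short steps, Python scripts to look and compute and a shell command to move; the robot and the scene stay as the last step left them, time stands still between calls to the robot, and variables do not carry over. Pictures are saved under pics/ and viewed, at most 10 in all, crops included, and the job is handed in when it is done.

```bash
ls; mkdir -p pics
python3 - <<'E'
from plant import r
import cv2,numpy as np
print(r.get_state())
for n in("top","scene"):
    c=r.capture(n); np.savez(f"{n}0.npz",**{k:v for k,v in c.items()})
    cv2.imwrite(f"pics/{n}0.png",c["color"][...,::-1]); print(n,c["intrinsics"],c["k1"],c["world_from_camera"])
E
```

```text
pics
{'time_s': 0.0, 'joints': array([ 8.92152055e+01,  2.05913127e+01,  6.32605109e-01, -1.76815729e-02,
       -7.01370191e+01, -1.65077962e+01]), 'qd': array([-0.08470874,  0.03112617, -0.01409132, -0.00075178, -0.03089092,
       -0.07543632]), 'joint_torque': array([ 8.45148634e-05, -5.82722747e+01,  2.93042600e+01,  6.99670047e+00,
        6.81356833e-03, -1.50049505e-04]), 'tcp_pos': array([0.20053766, 0.64404186, 0.25062284]), 'eef_rot': array([ 1.79903496e+02, -1.12659957e-02, -1.72986027e+01]), 'contact_force': array([-1.03074823, -0.20146961,  0.20634501]), 'moment': array([ 0.02181314,  0.01353099, -0.04235563]), 'gripper_force': 0.0, 'gripper_width': 0.08765949816828672}
top [[412.34749669   0.         246.88321168]
 [  0.         412.34749669 193.6921266 ]
 [  0.           0.           1.        ]] 0.0045035498149021405 [[-0.02845319 -0.98959645  0.14102936  0.35957214]
 [-0.9992644   0.03178826  0.02145148  0.00219441]
 [-0.02571138 -0.14031525 -0.98977298  1.25363686]
 [ 0.          0.          0.          1.        ]]
scene [[431.43403587   0.         259.91743462]
 [  0.         431.43403587 197.74975378]
 [  0.           0.           1.        ]] 0.05495888983535709 [[-0.14784603  0.822746   -0.54884476  1.30145801]
 [ 0.98900757  0.12166562 -0.08403276  0.12862335]
 [-0.00236208 -0.55523553 -0.8316898   1.15503532]
 [ 0.          0.          0.          1.        ]]
```

View pics/top0.png

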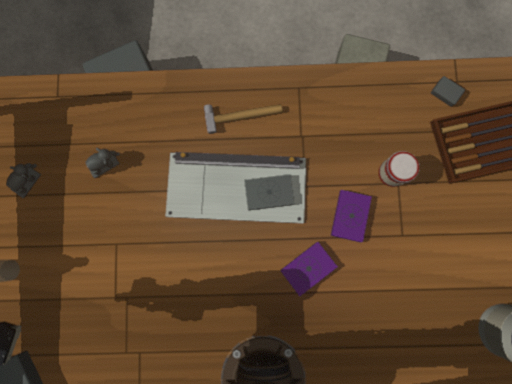

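View pics/scene0.png

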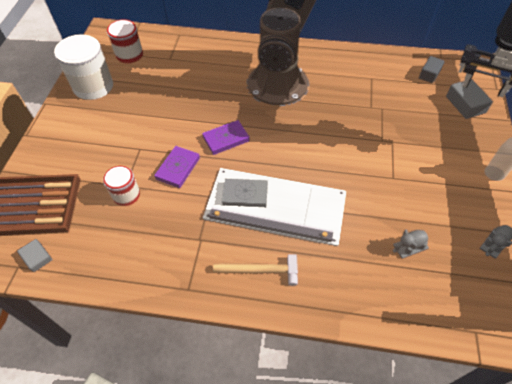

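Both views show the same layout. In the top view the white bed spans cols 167–307, rows 153–222, with the fence on its upper (far) side and the screws at (183,155) and (293,159). The line is at col ≈204 and the grey blank at cols 246–298, rows 175–210. Elephant is at (101,160), tin at (402,167), mallet at (245,115).

```bash
cat > h.py <<'E'
import numpy as np,cv2
from scipy.spatial.transform import Rotation as R
def Tw(s):
    T=np.eye(4);T[:3,:3]=R.from_euler('xyz',s["eef_rot"],degrees=True).as_matrix();T[:3,3]=s["tcp_pos"];return T
def rays(c,T,px):
    K=c["intrinsics"];px=np.atleast_2d(px).astype(float)
    d=(px-[K[0,2],K[1,2]])/[K[0,0],K[1,1]];u=d.copy()
    for _ in range(8):u=d/(1+float(c["k1"])*(u**2).sum(1,keepdims=True))
    D=np.c_[u,np.ones(len(u))]@T[:3,:3].T
    return T[:3,3],D
def plane(c,T,px,z):
    o,D=rays(c,T,px);return o+D*((z-o[2])/D[:,2])[:,None]
def proj(c,T,P):
    K=c["intrinsics"];p=(np.atleast_2d(P)-T[:3,3])@T[:3,:3];u=p[:,:2]/p[:,2:]
    u=u*(1+float(c["k1"])*(u**2).sum(1,keepdims=True));return u*[K[0,0],K[1,1]]+[K[0,2],K[1,2]]
E
python3 - <<'E'
from h import *
from plant import r
c=np.load("top0.npz");T=c["world_from_camera"]
for n,px,z in[("bed LT",(170,153),.01),("bed LB",(166,214),.01),("bed RB",(305,222),.01),("bed RT",(307,157),.01),("line t",(205.5,166),.01),("line b",(202,214),.01),("screws",(183,155),.03),("screws",(293,159),.03),("blank",(246,178),.034),("blank",(292,175),.034),("blank",(298,205),.034),("blank",(250,210),.034),("eleph",(101,160),.03),("tin",(402,167),.1)]:
    print(n,plane(c,T,px,z)[0].round(4))
s=r.get_state();w=r.capture("wrist");print(w["hand_eye"],w["intrinsics"],w["k1"])
E
```

```text
bed LT [0.672  0.2642 0.01  ]
bed LB [0.4823 0.2768 0.01  ]
bed RB [ 0.4452 -0.1431  0.01  ]
bed RT [ 0.6447 -0.1589  0.01  ]
line t [0.6271 0.1543 0.01  ]
line b [0.4789 0.1671 0.01  ]
screws [0.6593 0.2202 0.03  ]
screws [ 0.6354 -0.1138  0.03  ]
blank [0.581  0.0299 0.034 ]
blank [ 0.5856 -0.1083  0.034 ]
blank [ 0.4946 -0.122   0.034 ]
blank [0.4841 0.0208 0.034 ]
eleph [0.6523 0.4721 0.03  ]
tin [ 0.586  -0.4128  0.1   ]
[[-8.43421934e-04 -9.69232203e-01 -2.46146754e-01  6.59852771e-02]
 [ 9.99999533e-01 -9.33579975e-04  2.49583771e-04  2.09205896e-03]
 [-4.71702309e-04 -2.46146429e-01  9.69232538e-01 -1.32208392e-01]
 [ 0.00000000e+00  0.00000000e+00  0.00000000e+00  1.00000000e+00]] [[265.15163317   0.         259.24822302]
 [  0.         265.15163317 190.16767528]
 [  0.           0.           1.        ]] 0.017068629328299594
```

```bash
python3 -m crank '[[[0,0,-6.4],[0,0,0],-1],[[0,0,-6.4],[0,0,0],-1],[[0,0,0],[2.5,4.1,0],-1],[[0,0,0],[2.5,4.1,0],-1],[[0,0,0],[2.5,4.1,0],-1],[[0,0,0],[2.5,4.1,0],-1],[[0,0,0],[2.5,4.1,0],-1],[[0,0,0],[2.5,4.1,0],-1]]'
python3 -m crank '[[[0,0,0],[2.5,4.1,0],-1],[[0,0,0],[2.5,4.1,0],-1],[[0,0,0],[2.5,4.1,0],-1],[[0,0,0],[2.5,4.1,0],-1],[[0,0,0],[2.5,4.1,0],-1],[[0,0,0],[2.5,4.1,0],-1],[[0,0,0],[0,0,0],-1],[[0,0,0],[0,0,0],-1]]'
python3 - <<'E'
from h import *
from plant import r
s=r.get_state();w=r.capture("wrist");cv2.imwrite("pics/w1.png",w["color"][...,::-1])
np.savez("w1.npz",**w,T=Tw(s)@w["hand_eye"]);print(s["tcp_pos"],s["eef_rot"],s["contact_force"])
E
```

```text
time_s: 0.95
tcp_pos: [0.3313, 0.3855, 0.2515]
eef_rot: [-180.0, 0.0, -4.5]
contact_force: [0.5, 0.1, 0.5]
gripper_width: 0.0876
gripper_force: 0.0
time_s: 1.75
tcp_pos: [0.4614, 0.1291, 0.2514]
eef_rot: [180.0, 0.0, -4.7]
contact_force: [-0.7, 0.4, 0.1]
gripper_width: 0.0878
gripper_force: 0.0
[0.46141975 0.12914278 0.25136515] [ 1.79990041e+02  2.04405830e-02 -4.68553748e+00] [-0.72535127  0.43078093  0.06381105]
```

View pics/w1.png

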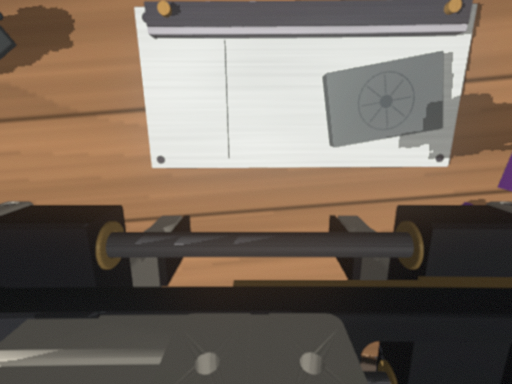

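The wrist view shows the bed with its line at col ≈226 (rows 40–158), the light facing strip at rows ≈26–36, the screws at (164,8) and (455,5), and the blank with top corners near (325,75), (443,52), (448,128) and (333,146).

```bash
python3 - <<'E'
from h import *
c=np.load("w1.npz");T=c["T"];g=cv2.cvtColor(c["color"],cv2.COLOR_RGB2GRAY).astype(int)
for x in(180,270,400):print(x,g[16:46,x])
for y in(60,100,150):print(y,g[y,218:235])
print(g[100,315:345],g[60,330:350],g[100,436:470])
print("col 385",g[50:80,385],g[125:150,385])
z=c["range_z"]
for n,px in[("bed",(280,100)),("blank",(400,110)),("blank2",(360,120)),("fence top",(300,12)),("strip",(300,31))]:
    o,D=rays(c,T,px);print(n,(o+D*z[px[1],px[0]]).round(4))
E
python3 -c "
import cv2;i=cv2.imread('pics/w1.png')[0:175,130:490];cv2.imwrite('pics/w1c.png',cv2.resize(i,None,fx=2.2,fy=2.2,interpolation=2))"
```

```text
180 [ 91  90  90  89  90  90  92  90  90  88 111 158 187 196 197 198 196 177
 139 100  85 118 181 228 234 233 233 234 233 233]
270 [ 90  90  89  91  90  92  92  92  88  96 126 167 188 195 196 198 192 166
 118  92  97 130 183 221 226 227 227 226 227 227]
400 [ 89  88  87  88  89  90  91  88 101 138 178 191 191 191 190 178 140  96
  82  96 150 208 228 227 227 228 229 229 229 229]
60 [229 230 229 230 229 227 201 170 188 223 228 228 228 227 228 227 227]
100 [235 235 235 235 235 235 234 223 188 190 227 236 235 234 235 234 235]
150 [232 231 233 232 233 233 233 234 232 215 177 193 228 235 235 233 234]
[229 229 228 229 229 229 229 230 226 188 134 109 106 119 134 137 136 135
 135 133 134 135 133 132 133 134 132 133 133 133] [231 231 231 230 230 230 231 230 230 231 231 231 231 231 231 231 231 231
 232 231] [120 116 113 115 113 111 112 126 143 148 147 147 146 147 147 145 145 144
 146 146 147 146 142 127 101  87  88  88  88  88  89  86  89  88]
col 385 [228 228 228 229 228 228 230 231 231 232 228 203 154 127 124 128 128 128
 127 128 126 120 116 121 124 119 118 119 117 119] [126 123 125 120 119 122 126 128 130 128 127 124 133 171 211 229 232 232
 230 231 230 230 230 229 230]
bed [[0.5536 0.0913 0.0079]]
blank [[ 0.5269 -0.0561  0.0336]]
blank2 [[ 0.519  -0.0071  0.0318]]
fence top [[0.6471 0.0637 0.0294]]
strip [[0.6282 0.0641 0.0265]]
```

View pics/w1c.png

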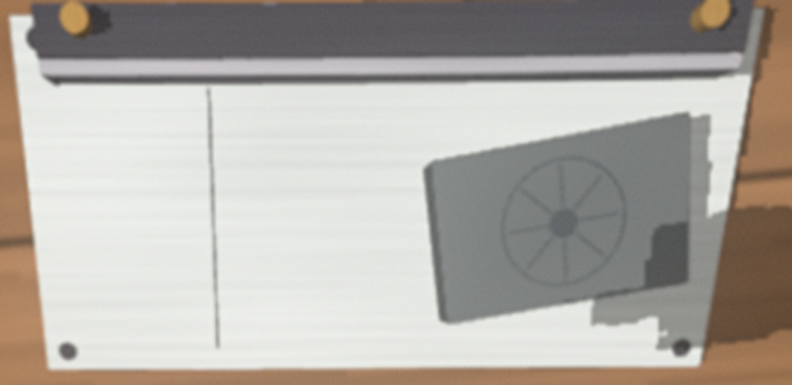

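The enlarged crop shows three things clearly. The light band is the strip's top (front edge at full-image row ≈34) with its dark front face below it, meeting the bed at row ≈37. The blank's top corners are at (327,74), (444,51), (443,129) and (333,146).

Run:
```python
from h import *
c=np.load("w1.npz");T=c["T"]
a=plane(c,T,[(180,37.3),(270,37),(400,36)],.01);b=plane(c,T,[(180,34),(270,33.7),(400,32)],.028)
l=plane(c,T,[(225.2,60),(226.5,100),(228.4,150)],.01);k=plane(c,T,[(327.3,74.1),(443.6,51.4),(442.7,128.6),(333.2,146.4)],.034)
bl=plane(c,T,[(159.5,168),(449,168),(474,4),(136,8)],.01);sc=plane(c,T,[(164,8),(455,5)],.033)
for n,p in zip("strip0 strip28 line blank bed screws".split(),(a,b,l,k,bl,sc)):print(n,p[:,:2].round(4).tolist())
t=lambda p,q:np.degrees(np.arctan2(-(q-p)[0],(q-p)[1]))
print("yaw strip",t(a[2],a[0]),t(b[2],b[0]),"bed",t(bl[1],bl[0]),t(bl[2],bl[3]),"line",t(l[2],l[0])+90,t(l[2],l[0])-90,"scr",t(sc[1],sc[0]))
print("blank yaw",t(k[2],k[3]),t(k[1],k[0]),"sizes",[np.linalg.norm(k[i]-k[i-1]).round(4) for i in range(4)],k.mean(0))
th=np.radians(-4.7);X=np.array([np.cos(th),np.sin(th)]);Y=np.array([-np.sin(th),np.cos(th)])
for n,p in zip("strip0 strip28 line blank bed screws".split(),(a,b,l,k,bl,sc)):print(n,(p[:,:2]@np.c_[X,Y]).round(4).tolist())
```

```text
strip0 [[0.6382, 0.2125], [0.6294, 0.0994], [0.6163, -0.0632]]
strip28 [[0.6363, 0.2075], [0.628, 0.1002], [0.6162, -0.054]]
line [[0.6078, 0.1588], [0.5593, 0.1627], [0.4932, 0.1676]]
blank [[0.5766, 0.0341], [0.5893, -0.1034], [0.4993, -0.1107], [0.4886, 0.028]]
bed [[0.4759, 0.2678], [0.4419, -0.1403], [0.6428, -0.1498], [0.6739, 0.2608]]
screws [[0.6624, 0.2203], [0.6367, -0.1119]]
yaw strip -4.5374001731860165 -4.378453795546097 bed -4.766116327353671 -4.327089961708642 line -4.396717734291343 -184.39671773429134 scr -4.422667878345179
blank yaw 4.390781230534182 5.277168337054255 sizes [np.float64(0.0882), np.float64(0.1381), np.float64(0.0903), np.float64(0.1391)] [ 0.53847652 -0.03800471  0.034     ]
strip0 [[0.6186, 0.264], [0.6191, 0.1506], [0.6194, -0.0125]]
strip28 [[0.6171, 0.259], [0.6176, 0.1513], [0.6186, -0.0034]]
line [[0.5927, 0.208], [0.5441, 0.208], [0.4778, 0.2074]]
blank [[0.5719, 0.0813], [0.5958, -0.0547], [0.5067, -0.0695], [0.4847, 0.0679]]
bed [[0.4524, 0.3059], [0.4519, -0.1036], [0.6529, -0.0966], [0.6502, 0.3152]]
screws [[0.6421, 0.2738], [0.6437, -0.0594]]
```

```bash
python3 -m crank '[[[0,0,-0.24],[0.8,4.1,0],-0.6],[[0,0,0],[0,4.1,0],-0.6],[[0,0,0],[0,4.1,0],-0.6],[[0,0,0],[0,4.1,0],-0.6],[[0,0,0],[0,0,4],-0.6],[[0,0,0],[0,0,4],-0.6],[[0,0,0],[0,0,4],-0.6],[[0,0,0],[0,0,4],-0.6]]'
python3 -m crank '[[[0,0,0],[0,0,2],-0.6],[[0,0,0],[0,0,1.5],-0.6],[[0,0,0],[0,0,1.3],-0.6],[[0,0,0],[0,0,0],-0.6],[[0,0,0],[0,0,0],-0.6],[[0,0,0],[0,0,0],-0.6]]'
python3 - <<'E'
from h import *
from plant import r
s=r.get_state();w=r.capture("wrist");cv2.imwrite("pics/w2.png",w["color"][...,::-1])
np.savez("w2.npz",**w,T=Tw(s)@w["hand_eye"]);print(s["tcp_pos"],s["eef_rot"],s["contact_force"])
E
```

```text
time_s: 2.6
tcp_pos: [0.4569, -0.0323, 0.0906]
eef_rot: [-180.0, -0.1, -4.1]
contact_force: [1.3, -0.2, 0.0]
gripper_width: 0.0701
gripper_force: 0.0
time_s: 3.2
tcp_pos: [0.4574, -0.0329, 0.0443]
eef_rot: [-180.0, -0.1, -4.2]
contact_force: [1.4, -0.3, 0.6]
gripper_width: 0.0701
gripper_force: 0.0
[ 0.45741525 -0.03286634  0.04430672] [-1.79974020e+02 -6.73371578e-02 -4.17500707e+00] [ 1.39273725 -0.34555641  0.55195346]
```

View pics/w2.png

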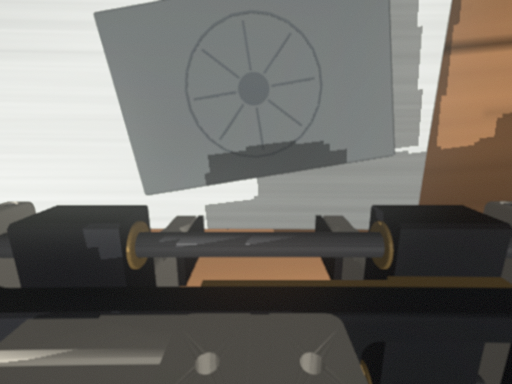

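The blank lies ahead of both fingertips and is roughly centred, with its hub at (254,88). I'll start the slow push.

```bash
python3 -m crank '[[[0,0,0.28],[0.3,0,0],-0.6],[[0,0,0],[0.3,0,0],-0.6],[[0,0,0],[0.3,0,0],-0.6],[[0,0,0],[0.3,0,0],-0.6],[[0,0,0],[0.3,0,0],-0.6],[[0,0,0],[0.2,0,0],-0.6],[[0,0,0],[0.2,0,0],-0.6],[[0,0,0],[0.2,0,0],-0.6]]'
python3 -m crank '[[[0,0,0],[0.2,0,0],-0.6],[[0,0,0],[0.2,0,0],-0.6],[[0,0,0],[0.2,0,0],-0.6],[[0,0,0],[0.2,0,0],-0.6],[[0,0,0],[0.2,0,0],-0.6]]'
python3 -m crank '[[[0,0,0],[0.2,0,0],-0.6],[[0,0,0],[0.2,0,0],-0.6],[[0,0,0],[0.2,0,0],-0.6],[[0,0,0],[0.2,0,0],-0.6],[[0,0,0],[0.2,0,0],-0.6]]'
```

```text
time_s: 4.05
tcp_pos: [0.477, -0.0355, 0.0432]
eef_rot: [180.0, 0.1, -4.5]
contact_force: [-2.5, 1.3, -0.1]
gripper_width: 0.0702
gripper_force: 1.2
time_s: 4.55
tcp_pos: [0.4879, -0.0361, 0.0436]
eef_rot: [180.0, 0.0, -4.5]
contact_force: [-2.6, 1.2, -1.1]
gripper_width: 0.0705
gripper_force: 1.1
time_s: 5.05
tcp_pos: [0.4979, -0.0369, 0.0436]
eef_rot: [-180.0, -0.0, -4.5]
contact_force: [-1.8, 1.5, -0.8]
gripper_width: 0.0699
gripper_force: 1.1
```

```bash
python3 -m crank '[[[0,0,0],[0.2,0,0],-0.6],[[0,0,0],[0.2,0,0],-0.6],[[0,0,0],[0.2,0,0],-0.6],[[0,0,0],[0.2,0,0],-0.6],[[0,0,0],[0.2,0,0],-0.6]]'
python3 - <<'E'
from h import *
from plant import r
s=r.get_state();w=r.capture("wrist");cv2.imwrite("pics/w3.png",w["color"][...,::-1])
np.savez("w3.npz",**w,T=Tw(s)@w["hand_eye"]);print(s["tcp_pos"],s["eef_rot"],s["contact_force"])
E
```

```text
time_s: 5.55
tcp_pos: [0.5077, -0.0378, 0.0436]
eef_rot: [180.0, 0.0, -4.5]
contact_force: [-3.6, 0.8, 1.9]
gripper_width: 0.0704
gripper_force: 1.7
[ 0.50773993 -0.03778507  0.04355697] [ 1.79994916e+02  1.00462929e-02 -4.53822136e+00] [-3.55400868  0.76035389  1.87347833]
```

View pics/w3.png

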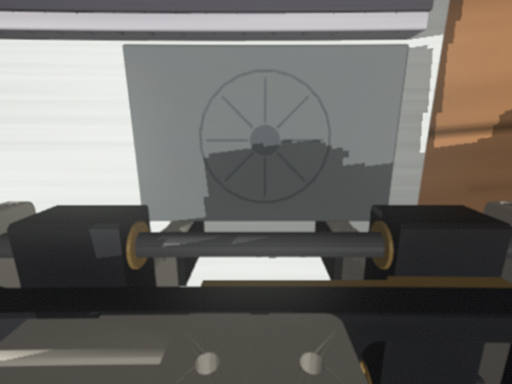

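The blank is now square to the strip: its far edge is at row ≈45 (cols 125–407) and the strip's foot at row ≈38–39. Next I'll work out the remaining gap.

Run:
```python
from h import *
c=np.load("w3.npz");T=c["T"];g=cv2.cvtColor(c["color"],cv2.COLOR_RGB2GRAY).astype(int)
for x in(60,160,260,380):print(x,g[24:52,x])
th=np.radians(-4.45);M=np.array([[np.cos(th),-np.sin(th)],[np.sin(th),np.cos(th)]])
f=lambda px,z:(plane(c,T,px,z)[:,:2]@M).round(4).tolist()
print("blank far",f([(160,45),(380,45)],.034),"near",f([(160,221),(380,221)],.034));print("strip28",f([(60,31),(260,30),(380,30)],.028),"strip0",f([(60,39),(260,38.5),(380,38)],.01))
```

```text
60 [203 204 206 201 188 159 116  83  76  82  83  85  84  81  92 136 200 232
 234 231 230 230 232 234 235 235 234 232]
160 [200 199 199 201 197 181 151 114  88  84  85  85  86  83  83  99 152 207
 232 219 173 130 120 127 129 129 130 131]
260 [199 201 201 201 196 183 159 123  94  86  87  87  87  85  86  93 143 204
 233 229 191 134 116 126 128 129 130 128]
380 [198 199 200 198 187 163 126  97  91  91  92  92  90  89  90 134 203 233
 234 214 164 125 122 127 129 130 130 129]
blank far [[0.6108, 0.0471], [0.6105, -0.0587]] near [[0.5207, 0.0559], [0.5204, -0.0688]]
strip28 [[0.6182, 0.0974], [0.619, -0.001], [0.6187, -0.0603]] strip0 [[0.6195, 0.1101], [0.6202, -0.0011], [0.6201, -0.0681]]
```

```bash
python3 -m crank '[[[0,0,0],[0.15,0,0],-0.6],[[0,0,0],[0.15,0,0],-0.6],[[0,0,0],[0.1,0,0],-0.6],[[0,0,0],[0.1,0,0],-0.6],[[0,0,0],[0.05,0,0],-0.6],[[0,0,0],[0.05,0,0],-0.6]]'
python3 -m crank '[[[0,0,0],[0.05,0,0],-0.6]]';python3 -m crank '[[[0,0,0],[0.05,0,0],-0.6]]';python3 -m crank '[[[0,0,0],[0.05,0,0],-0.6]]'
```

```text
time_s: 6.2
tcp_pos: [0.5137, -0.0382, 0.0435]
eef_rot: [-180.0, 0.0, -4.5]
contact_force: [-2.9, -0.2, -0.8]
gripper_width: 0.0699
gripper_force: 1.6
time_s: 6.3
tcp_pos: [0.5142, -0.0382, 0.0435]
eef_rot: [180.0, 0.0, -4.5]
contact_force: [-2.9, 0.8, 0.9]
gripper_width: 0.0706
gripper_force: 1.6
time_s: 6.4
tcp_pos: [0.5147, -0.0383, 0.0435]
eef_rot: [180.0, 0.0, -4.5]
contact_force: [-2.6, 0.6, -0.3]
gripper_width: 0.0703
gripper_force: 1.5
time_s: 6.5
tcp_pos: [0.5149, -0.0383, 0.0435]
eef_rot: [180.0, 0.0, -4.5]
contact_force: [-6.0, 2.2, 3.5]
gripper_width: 0.07
gripper_force: 2.9
```

```bash
python3 -m crank '[[[0,0,0],[0,0,0],-0.6]]';python3 -m crank '[[[0,0,0],[0.03,0,0],-0.6]]'
```

```text
time_s: 6.6
tcp_pos: [0.5149, -0.0383, 0.0435]
eef_rot: [180.0, 0.0, -4.5]
contact_force: [-4.5, -0.0, 1.4]
gripper_width: 0.0698
gripper_force: 2.4
time_s: 6.7
tcp_pos: [0.5149, -0.0383, 0.0435]
eef_rot: [180.0, 0.1, -4.5]
contact_force: [-6.9, 1.9, 3.9]
gripper_width: 0.0699
gripper_force: 3.4
```

```bash
python3 -m crank '[[[0,0,0],[0.03,0,0],-0.6],[[0,0,0],[0,0,0],-0.6]]';python3 -m crank '[[[0,0,0],[0.02,0,0],-0.6],[[0,0,0],[0,0,0],-0.6]]'
```

```text
time_s: 6.9
tcp_pos: [0.5149, -0.0384, 0.0435]
eef_rot: [180.0, 0.1, -4.5]
contact_force: [-7.0, 1.3, 3.4]
gripper_width: 0.0697
gripper_force: 3.5
time_s: 7.1
tcp_pos: [0.5149, -0.0384, 0.0435]
eef_rot: [180.0, 0.1, -4.5]
contact_force: [-7.4, 2.0, 4.9]
gripper_width: 0.0699
gripper_force: 3.8
```

```bash
python3 -m crank '[[[0,0,0],[0.03,0,0],-0.6],[[0,0,0],[0,0,0],-0.6]]';python3 -m crank '[[[0,0,0],[0.03,0,0],-0.6],[[0,0,0],[0,0,0],-0.6]]'
```

```text
time_s: 7.3
tcp_pos: [0.515, -0.0385, 0.0434]
eef_rot: [180.0, 0.1, -4.5]
contact_force: [-8.9, 2.1, 4.4]
gripper_width: 0.0702
gripper_force: 4.2
time_s: 7.5
tcp_pos: [0.515, -0.0385, 0.0434]
eef_rot: [180.0, 0.2, -4.5]
contact_force: [-8.9, 2.8, 4.8]
gripper_width: 0.0704
gripper_force: 4.6
```

```bash
python3 -m crank '[[[0,0,0],[0.03,0,0],-0.6],[[0,0,0],[0,0,0],-0.6]]';python3 -m crank '[[[0,0,0],[0.03,0,0],-0.6],[[0,0,0],[0,0,0],-0.6]]';python3 -m crank '[[[0,0,0],[0,0,0],-0.6],[[0,0,0],[0,0,0],-0.6],[[0,0,0],[0,0,0],-0.6]]'
```

```text
time_s: 7.7
tcp_pos: [0.515, -0.0386, 0.0433]
eef_rot: [180.0, 0.2, -4.5]
contact_force: [-10.4, 3.0, 5.4]
gripper_width: 0.0703
gripper_force: 5.0
time_s: 7.9
tcp_pos: [0.515, -0.0386, 0.0432]
eef_rot: [180.0, 0.2, -4.5]
contact_force: [-10.4, 3.6, 7.3]
gripper_width: 0.07
gripper_force: 5.4
time_s: 8.2
tcp_pos: [0.515, -0.0386, 0.0433]
eef_rot: [180.0, 0.2, -4.5]
contact_force: [-10.6, 2.3, 6.4]
gripper_width: 0.0699
gripper_force: 5.4
```

```bash
python3 -m crank '[[[0,0,0],[0.04,0,0],-0.6],[[0,0,0],[0,0,0],-0.6],[[0,0,0],[0,0,0],-0.6],[[0,0,0],[0,0,0],-0.6]]';python3 -m crank '[[[0,0,0],[-0.1,0,0],-0.6],[[0,0,0],[-0.2,0,0],-0.6],[[0,0,0],[-0.5,0,0],-0.6],[[0,0,0],[-1,0,0],-0.6],[[0,0,0],[-1.5,0,0],1],[[0,0,0],[0,0,-2],1],[[0,0,0],[0,0,-4],1],[[0,0,0],[0,0,-1],1]]'
python3 -m crank '[[[0,0,0],[0,0,0],1],[[0,0,0],[0,0,0],1]]'
python3 - <<'E'
from h import *
from plant import r
s=r.get_state();w=r.capture("wrist");cv2.imwrite("pics/w4.png",w["color"][...,::-1])
np.savez("w4.npz",**w,T=Tw(s)@w["hand_eye"]);print(s["tcp_pos"],s["eef_rot"],s["contact_force"])
E
```

```text
time_s: 8.6
tcp_pos: [0.515, -0.0387, 0.0432]
eef_rot: [179.9, 0.2, -4.5]
contact_force: [-10.8, 3.6, 7.3]
gripper_width: 0.0697
gripper_force: 5.9
time_s: 9.4
tcp_pos: [0.4866, -0.0353, 0.1173]
eef_rot: [-179.9, -0.4, -4.5]
contact_force: [0.4, 0.6, 0.2]
gripper_width: 0.0439
gripper_force: 0.0
time_s: 9.6
tcp_pos: [0.4844, -0.0358, 0.1134]
eef_rot: [-180.0, -0.0, -4.5]
contact_force: [-1.2, 0.3, -0.1]
gripper_width: 0.0279
gripper_force: 0.0
[ 0.48435288 -0.03576556  0.11344242] [-1.79966315e+02 -4.25548190e-02 -4.54310960e+00] [-1.229921    0.2760491  -0.11204849]
```

View pics/w4.png

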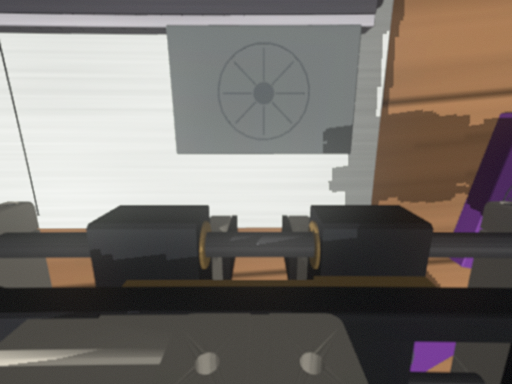

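The blank is seated flush at the strip: its far edge is at row ≈25, its left (leading) edge runs (167,25)→(177,154), and its right edge sits at col ≈355. The line appears at the left, (2,40)→(38,213).

Run:
```python
from h import *
c=np.load("w4.npz");T=c["T"];g=cv2.cvtColor(c["color"],cv2.COLOR_RGB2GRAY).astype(int)
for y in(50,100,140):print(y,g[y,164:184],g[y,348:364],"line",g[y,0:36])
```

```text
50 [233 233 232 213 164 133 128 127 129 129 129 128 128 128 129 129 129 127
 127 129] [125 126 125 125 123 125 124 124 126 122 117 120 136 144 145 146] line [ 96 112 172 224 230 228 228 227 228 228 228 227 228 228 227 228 227 228
 227 227 228 228 227 228 228 228 227 228 228 227 228 227 227 227 228 227]
100 [235 235 234 234 235 235 233 222 181 144 131 133 135 132 134 131 132 132
 131 131] [124 124 124 126 124 119 115 124 139 146 146 145 144 145 146 145] line [233 233 233 233 233 233 233 233 233 234 229 193 125 136 201 232 234 233
 232 232 232 232 233 232 233 231 232 232 232 232 233 232 232 232 232 233]
140 [233 234 234 234 234 233 234 235 234 234 227 194 151 136 135 135 137 137
 136 136] [ 85  85  87 107 136 146 144 142 144 144 144 143 142 144 141 143] line [235 235 235 235 234 235 235 234 234 235 235 236 236 236 236 235 235 236
 236 232 199 141 141 199 233 237 235 235 235 235 235 235 237 236 235 235]
```

Run:
```python
from h import *
c=np.load("w4.npz");T=c["T"]
th=np.radians(-4.45);M=np.array([[np.cos(th),-np.sin(th)],[np.sin(th),np.cos(th)]])
f=lambda px,z:(plane(c,T,px,z)[:,:2]@M).round(4).tolist()
print("lead",f([(167.7,50),(172.05,100),(175.3,140)],.034));print("trail",f([(359.7,50),(355.4,100),(351.6,140)],.034))
print("line",f([(12.45,100),(21.5,140)],.01),"far",f([(180,25),(345,25)],.034),"near",f([(180,154),(345,154)],.034))
from plant import r;s=r.get_state();print("tcp",s["tcp_pos"][:2]@M, s["gripper_width"])
```

```text
lead [[0.602, 0.0657], [0.5679, 0.0655], [0.5382, 0.0656]]
trail [[0.6017, -0.0729], [0.5675, -0.073], [0.5379, -0.0727]]
line [[0.5693, 0.205], [0.5366, 0.2051]] far [[0.618, 0.0555], [0.6177, -0.061]] near [[0.5273, 0.0627], [0.5269, -0.0684]]
tcp [0.48537689 0.00175668] 0.023441116338926087
```

```bash
python3 -m crank '[[[0,0,0],[0,3.6,0],1],[[0,0,0],[0,3.6,0],1],[[0,0,0],[0,3.6,0],1],[[0,0,0],[4.3,0,0],1],[[0,0,0],[4.3,0,0],1],[[0,0,0],[0,0,3],1],[[0,0,0],[0,0,0],1],[[0,0,0],[0,0,0],1]]'
python3 - <<'E'
from h import *
from plant import r
th=np.radians(-4.45);M=np.array([[np.cos(th),-np.sin(th)],[np.sin(th),np.cos(th)]])
s=r.get_state();w=r.capture("wrist");cv2.imwrite("pics/w5.png",w["color"][...,::-1])
print(s["tcp_pos"],s["tcp_pos"][:2]@M,s["eef_rot"],s["contact_force"])
E
```

```text
time_s: 10.45
tcp_pos: [0.5602, -0.1504, 0.082]
eef_rot: [180.0, 0.3, -4.5]
contact_force: [1.0, 0.4, 0.6]
gripper_width: 0.0003
gripper_force: 0.0
[ 0.56017987 -0.15043319  0.08197897] [ 0.57016314 -0.10651585] [179.96318655   0.2544425   -4.53666334] [0.97045703 0.44712922 0.62783812]
```

View pics/w5.png

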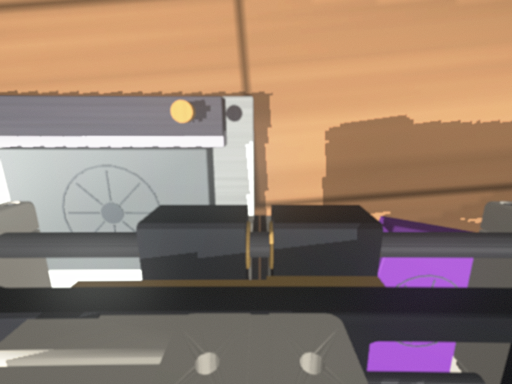

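The closed fingers (col ≈260) stand about 10 mm clear of the blank's trailing end (col ≈211), with the fence above at rows 95–147. I'll go down and push along the fence.

```bash
python3 -m crank '[[[0,0,0],[0,0,2],1],[[0,0,0],[0,0,1.5],1],[[0,0,0],[0,0,0.4],1],[[0,0,0],[0,0,0],1],[[0,0,0],[0,-0.3,0],1],[[0,0,0],[0,-0.3,0],1],[[0,0,0],[0,-0.2,0],1]]'
python3 -m crank '[[[0,0,0],[0,-0.2,0],1],[[0,0,0],[0,-0.2,0],1]]'
python3 -m crank '[[[0,0,0],[0,-0.2,0],1],[[0,0,0],[0,-0.2,0],1]]'
```

```text
time_s: 11.2
tcp_pos: [0.5629, -0.142, 0.0454]
eef_rot: [-180.0, -0.1, -4.5]
contact_force: [0.4, -0.0, -0.5]
gripper_width: 0.0004
gripper_force: 0.0
time_s: 11.4
tcp_pos: [0.563, -0.1381, 0.0448]
eef_rot: [-180.0, -0.0, -4.5]
contact_force: [-0.3, 0.9, -0.0]
gripper_width: 0.0008
gripper_force: 0.0
time_s: 11.6
tcp_pos: [0.5631, -0.1342, 0.0445]
eef_rot: [180.0, 0.0, -4.5]
contact_force: [0.2, -0.1, -0.5]
gripper_width: 0.0006
gripper_force: 0.0
```

```bash
for i in 1; do python3 -m crank '[[[0,0,0],[0,-0.2,0],1],[[0,0,0],[0,-0.2,0],1]]'; done
python3 -m crank '[[[0,0,0],[0,-0.2,0],1],[[0,0,0],[0,-0.2,0],1]]';python3 -m crank '[[[0,0,0],[0,-0.2,0],1],[[0,0,0],[0,-0.2,0],1]]'
```

```text
time_s: 11.8
tcp_pos: [0.5633, -0.1304, 0.0445]
eef_rot: [180.0, 0.0, -4.5]
contact_force: [-0.1, -3.5, -0.0]
gripper_width: 0.0006
gripper_force: 1.5
time_s: 12.0
tcp_pos: [0.5635, -0.1266, 0.0445]
eef_rot: [180.0, 0.0, -4.5]
contact_force: [-1.1, -4.0, 0.2]
gripper_width: 0.0003
gripper_force: 1.5
time_s: 12.2
tcp_pos: [0.5639, -0.1224, 0.0445]
eef_rot: [180.0, 0.0, -4.5]
contact_force: [-0.8, -2.4, -0.3]
gripper_width: 0.0004
gripper_force: 1.5
```

```bash
python3 -m crank '[[[0,0,0],[0,-0.3,0],1],[[0,0,0],[0,-0.4,0],1],[[0,0,0],[0,-0.4,0],1],[[0,0,0],[0,-0.4,0],1],[[0,0,0],[0,-0.4,0],1],[[0,0,0],[0,-0.4,0],1],[[0,0,0],[0,-0.4,0],1],[[0,0,0],[0,-0.4,0],1]]'
python3 -m crank '[[[0,0,0],[0,-0.4,0],1],[[0,0,0],[0,-0.4,0],1],[[0,0,0],[0,-0.4,0],1],[[0,0,0],[0,-0.4,0],1],[[0,0,0],[0,-0.4,0],1],[[0,0,0],[0,-0.4,0],1],[[0,0,0],[0,-0.4,0],1],[[0,0,0],[0,-0.4,0],1]]'
python3 -m crank '[[[0,0,0],[0,-0.4,0],1],[[0,0,0],[0,-0.4,0],1],[[0,0,0],[0,-0.4,0],1],[[0,0,0],[0,-0.4,0],1],[[0,0,0],[0,-0.4,0],1],[[0,0,0],[0,-0.4,0],1],[[0,0,0],[0,-0.3,0],1],[[0,0,0],[0,-0.2,0],1]]'
python3 - <<'E'
from h import *
from plant import r
th=np.radians(-4.45);M=np.array([[np.cos(th),-np.sin(th)],[np.sin(th),np.cos(th)]])
s=r.get_state();w=r.capture("wrist");cv2.imwrite("pics/w6.png",w["color"][...,::-1])
np.savez("w6.npz",**w,T=Tw(s)@w["hand_eye"])
print(s["tcp_pos"],s["tcp_pos"][:2]@M,s["eef_rot"],s["contact_force"])
E
```

```text
time_s: 13.0
tcp_pos: [0.5665, -0.0911, 0.0445]
eef_rot: [-180.0, 0.0, -4.5]
contact_force: [-0.5, -3.0, -1.7]
gripper_width: 0.0004
gripper_force: 1.4
time_s: 13.8
tcp_pos: [0.5689, -0.0593, 0.0445]
eef_rot: [180.0, 0.0, -4.5]
contact_force: [-0.8, -2.4, -1.7]
gripper_width: 0.0003
gripper_force: 1.4
time_s: 14.6
tcp_pos: [0.5712, -0.0304, 0.0445]
eef_rot: [180.0, 0.0, -4.5]
contact_force: [-2.5, -3.4, -0.5]
gripper_width: 0.0005
gripper_force: 1.7
[ 0.57123195 -0.03042902  0.04451515] [0.57187089 0.01398408] [ 1.79995777e+02  1.50217553e-02 -4.52539562e+00] [-2.45349276 -3.3877189  -0.53555639]
```

View pics/w6.png

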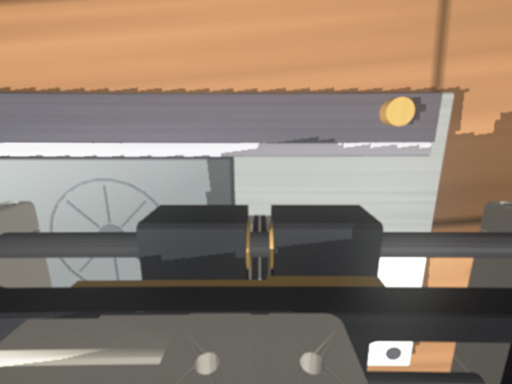

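The blank is still flush with the strip, with its trailing end at col ≈233 (side face 208–233). I'll push 28 mm more, back off, and measure lead edge to line numerically from above.

```bash
python3 -m crank '[[[0,0,0],[0,-0.4,0],1],[[0,0,0],[0,-0.4,0],1],[[0,0,0],[0,-0.4,0],1],[[0,0,0],[0,-0.4,0],1],[[0,0,0],[0,-0.4,0],1],[[0,0,0],[0,-0.4,0],1],[[0,0,0],[0,-0.3,0],1],[[0,0,0],[0,-0.1,0],1]]'
python3 -m crank '[[[0,0,0],[0,0.5,0],1],[[0,0,0],[0,1,0],1],[[0,0,0],[0,0,-4],1],[[0,0,0],[0,0,-4],1],[[0,0,0],[-2,-4,0],1],[[0,0,0],[-2,-4,0],1],[[0,0,0],[-2,-4,0],1],[[0,0,0],[-2,-2,0],1]]'
python3 -m crank '[[[0,0,0],[0,0,0],1],[[0,0,0],[0,0,0],1],[[0,0,0],[0,0,0],1]]'
cat > look.py <<'E'
import sys
from h import *
from plant import r
n=sys.argv[1];th=np.radians(-4.45);M=np.array([[np.cos(th),-np.sin(th)],[np.sin(th),np.cos(th)]])
s=r.get_state();w=r.capture("wrist");cv2.imwrite(f"pics/{n}.png",w["color"][...,::-1])
T=Tw(s)@w["hand_eye"];np.savez(n+".npz",**w,T=T)
print("tcp uv",s["tcp_pos"][:2]@M,s["tcp_pos"][2],s["eef_rot"],s["contact_force"])
g=cv2.cvtColor(w["color"],cv2.COLOR_RGB2GRAY).astype(float)
def world(u,v,z):return np.r_[M@[u,v],z]
def scan(v0,v1,u,z,N=400):   # grey profile along v at fixed u on plane z
    vs=np.linspace(v0,v1,N);p=proj(w,T,np.array([world(u,v,z) for v in vs])).astype(np.float32)
    return vs,cv2.remap(g.astype(np.float32),p[None,:,0],p[None,:,1],cv2.INTER_LINEAR,borderValue=-1)[0],p
if len(sys.argv)>2:
  for u in(.535,.55,.565,.58,.595):
    vs,q,p=scan(.17,.23,u,.01);print("bed-plane u",u,"px",p[0].round(),p[-1].round(),q[::10].astype(int).tolist())
E
python3 look.py w7 1
```

```text
time_s: 15.45
tcp_pos: [0.5736, -0.0024, 0.0446]
eef_rot: [-180.0, -0.0, -4.5]
contact_force: [-0.6, -3.4, -0.6]
gripper_width: 0.0005
gripper_force: 1.7
time_s: 16.25
tcp_pos: [0.5039, 0.1302, 0.1252]
eef_rot: [-179.9, -0.1, -4.5]
contact_force: [0.4, -0.1, 0.8]
gripper_width: 0.0001
gripper_force: 0.0
time_s: 16.55
tcp_pos: [0.5042, 0.1276, 0.1247]
eef_rot: [-180.0, -0.0, -4.6]
contact_force: [-0.1, -0.9, -0.4]
gripper_width: 0.0005
gripper_force: 0.0
tcp uv [0.49275909 0.1663445 ] 0.12470600450198042 [-1.79980940e+02 -2.67994904e-02 -4.56128703e+00] [-0.09940803 -0.91089441 -0.37485917]
bed-plane u 0.535 px [253. 149.] [188. 149.] [132, 131, 132, 132, 133, 134, 133, 133, 134, 133, 134, 135, 135, 135, 136, 136, 137, 136, 138, 175, 229, 235, 236, 197, 162, 228, 235, 235, 234, 235, 234, 234, 235, 235, 235, 235, 235, 236, 235, 235]
bed-plane u 0.55 px [253. 132.] [187. 132.] [131, 130, 131, 132, 132, 132, 132, 132, 134, 133, 134, 134, 135, 134, 136, 136, 137, 136, 136, 171, 226, 233, 233, 191, 158, 224, 234, 234, 234, 234, 234, 234, 234, 234, 235, 235, 235, 235, 235, 236]
bed-plane u 0.565 px [253. 115.] [186. 115.] [129, 130, 131, 131, 131, 131, 132, 131, 133, 133, 133, 134, 134, 135, 135, 136, 137, 136, 138, 177, 230, 232, 231, 186, 165, 225, 233, 233, 233, 233, 233, 234, 234, 234, 235, 234, 235, 235, 235, 235]
bed-plane u 0.58 px [252.  97.] [184.  97.] [130, 129, 130, 131, 132, 132, 132, 133, 132, 133, 133, 134, 134, 134, 135, 136, 135, 136, 137, 169, 224, 231, 231, 186, 172, 229, 232, 231, 232, 232, 233, 233, 234, 233, 234, 233, 234, 234, 235, 234]
bed-plane u 0.595 px [252.  79.] [183.  79.] [131, 131, 131, 131, 132, 133, 132, 132, 133, 134, 136, 134, 135, 135, 134, 136, 136, 136, 136, 173, 226, 232, 233, 195, 166, 230, 235, 234, 234, 234, 234, 234, 234, 236, 236, 236, 236, 235, 236, 237]
```

```bash
python3 -m crank '[[[0,0,0],[2,3.5,0],1],[[0,0,0],[2,3.5,0],1],[[0,0,0],[2,3.5,0],1],[[0,0,0],[1.9,3.5,0],1],[[0,0,0],[0,0,4],1],[[0,0,0],[0,0,3],1],[[0,0,0],[0,0,1],1],[[0,0,0],[0,0,0],1]]'
python3 -m crank '[[[0,0,0],[0,-0.3,0],1],[[0,0,0],[0,-0.3,0],1],[[0,0,0],[0,-0.3,0],1],[[0,0,0],[0,-0.2,0],1],[[0,0,0],[0,-0.1,0],1]]'
python3 - <<'E'
from plant import r
import numpy as np
s=r.get_state();t=np.radians(-4.45);print("u,v",s["tcp_pos"][:2]@np.array([[np.cos(t),-np.sin(t)],[np.sin(t),np.cos(t)]]))
E
```

```text
time_s: 17.4
tcp_pos: [0.5706, -0.0188, 0.0431]
eef_rot: [179.9, 0.2, -4.6]
contact_force: [-0.0, 0.6, -0.4]
gripper_width: 0.0007
gripper_force: 0.0
time_s: 17.9
tcp_pos: [0.5726, -0.0051, 0.0452]
eef_rot: [-180.0, -0.1, -4.5]
contact_force: [0.1, -0.7, -0.4]
gripper_width: 0.0004
gripper_force: 0.0
u,v [0.57125721 0.0393381 ]
```

Next, push to v = 0.0515, 12.2 mm more and about 1 mm short of the line.

```bash
python3 -m crank '[[[0,0,0],[0,-0.2,0],1],[[0,0,0],[0,-0.2,0],1],[[0,0,0],[0,-0.2,0],1],[[0,0,0],[0,-0.2,0],1],[[0,0,0],[0,-0.2,0],1],[[0,0,0],[0,-0.1,0],1],[[0,0,0],[0,-0.05,0],1],[[0,0,0],[0,0,0],1]]'
python3 -c "
from plant import r
import numpy as np
s=r.get_state();t=np.radians(-4.45);print('u,v',s['tcp_pos'][:2]@np.array([[np.cos(t),-np.sin(t)],[np.sin(t),np.cos(t)]]))"
python3 -m crank '[[[0,0,0],[0,0.5,0],1],[[0,0,0],[0,1,0],1],[[0,0,0],[0,0,-4],1],[[0,0,0],[0,0,-4],1],[[0,0,0],[-2,-4,0],1],[[0,0,0],[-2,-4,0],1],[[0,0,0],[-2,-4,0],1],[[0,0,0],[-2,-4.5,0],1]]'
python3 -m crank '[[[0,0,0],[0,0,0],1],[[0,0,0],[0,0,0],1],[[0,0,0],[0,0,0],1]]'
python3 look.py w8
cat > gap.py <<'E'
import sys
from h import *
c=np.load(sys.argv[1]+".npz");T=c["T"];g=cv2.cvtColor(c["color"],cv2.COLOR_RGB2GRAY).astype(np.float32)
th=np.radians(-4.45);M=np.array([[np.cos(th),-np.sin(th)],[np.sin(th),np.cos(th)]])
print("cam uv",T[:2,3]@M,T[2,3])
for u in(.53,.545,.56,.575,.59,.605):
    out=[]
    for z in(.034,.01):
        vs=np.linspace(.17,.23,601);p=proj(c,T,np.c_[(M@np.c_[np.full(601,u),vs].T).T,np.full(601,z)]).astype(np.float32)
        out.append(cv2.remap(g,p[None,:,0],p[None,:,1],cv2.INTER_LINEAR)[0])
    print(u,"top",out[0][200:420:8].astype(int).tolist(),"bed",out[1][300:420:8].astype(int).tolist())
E
python3 gap.py w8
```

```text
time_s: 18.7
tcp_pos: [0.5732, 0.0058, 0.0445]
eef_rot: [180.0, 0.0, -4.5]
contact_force: [-1.1, -2.9, 1.2]
gripper_width: 0.0006
gripper_force: 1.6
u,v [0.57099892 0.05027007]
time_s: 19.5
tcp_pos: [0.5046, 0.1623, 0.1248]
eef_rot: [-179.9, -0.0, -4.6]
contact_force: [1.7, 0.7, -0.8]
gripper_width: 0.0004
gripper_force: 0.0
time_s: 19.8
tcp_pos: [0.5054, 0.1609, 0.1244]
eef_rot: [180.0, 0.0, -4.6]
contact_force: [0.2, 0.0, -0.4]
gripper_width: 0.0002
gripper_force: 0.0
tcp uv [0.49138798 0.19964983] 0.12443229978010287 [ 1.79997079e+02  1.40321748e-02 -4.55480290e+00] [ 0.23837613  0.04006963 -0.43547874]
cam uv [0.55693342 0.19743335] 0.2566278606964169
0.53 top [137, 137, 138, 139, 140, 139, 139, 140, 140, 140, 139, 139, 139, 139, 140, 141, 144, 141, 124, 150, 210, 233, 235, 235, 235, 235, 235, 235] bed [139, 140, 140, 140, 141, 134, 124, 138, 179, 218, 233, 234, 234, 233, 233]
0.545 top [136, 137, 137, 136, 138, 138, 138, 139, 139, 139, 139, 140, 139, 140, 141, 140, 138, 129, 126, 161, 218, 238, 238, 237, 237, 237, 237, 238] bed [139, 138, 139, 140, 139, 134, 121, 139, 189, 225, 
[... 246 characters left out ...]
30, 231]
0.575 top [135, 136, 136, 136, 136, 137, 137, 138, 138, 138, 138, 139, 139, 138, 140, 140, 138, 125, 116, 141, 191, 221, 229, 229, 229, 229, 229, 229] bed [139, 139, 139, 139, 139, 137, 131, 135, 172, 214, 228, 230, 230, 230, 230]
0.59 top [135, 136, 135, 134, 136, 136, 136, 136, 136, 137, 138, 138, 138, 140, 139, 139, 145, 146, 130, 147, 202, 229, 233, 230, 231, 231, 232, 231] bed [139, 138, 138, 138, 137, 129, 119, 130, 174, 220, 233, 234, 234, 234, 234]
0.605 top [135, 134, 135, 135, 135, 135, 135, 136, 137, 137, 137, 137, 137, 138, 137, 138, 140, 131, 113, 150, 212, 235, 236, 234, 234, 235, 235, 234] bed [137, 137, 138, 137, 139, 135, 120, 128, 173, 217, 232, 233, 232, 232, 232]
```

```bash
cat > uv.py <<'E'
from plant import r
import numpy as np
s=r.get_state();t=np.radians(-4.45);print('u,v',s['tcp_pos'][:2]@np.array([[np.cos(t),-np.sin(t)],[np.sin(t),np.cos(t)]]))
E
python3 -m crank '[[[0,0,0],[2,4.1,0],1],[[0,0,0],[2,4.1,0],1],[[0,0,0],[2,4.1,0],1],[[0,0,0],[2,4.1,0],1],[[0,0,0],[0,0,4],1],[[0,0,0],[0,0,3],1],[[0,0,0],[0,0,1],1],[[0,0,0],[0,0,0],1]]'
python3 -m crank '[[[0,0,0],[0,-0.3,0],1],[[0,0,0],[0,-0.3,0],1],[[0,0,0],[0,-0.2,0],1],[[0,0,0],[0,-0.1,0],1],[[0,0,0],[0,0,0],1]]'
python3 uv.py
```

```text
time_s: 20.65
tcp_pos: [0.5712, -0.0096, 0.0432]
eef_rot: [179.9, 0.2, -4.6]
contact_force: [-0.7, -0.1, 0.3]
gripper_width: 0.0005
gripper_force: 0.0
time_s: 21.15
tcp_pos: [0.5731, 0.0013, 0.0452]
eef_rot: [-180.0, -0.1, -4.5]
contact_force: [0.2, -0.7, -0.2]
gripper_width: 0.0004
gripper_force: 0.0
u,v [0.57126524 0.04577207]
```

Need v ≈ 0.0522, so +6.4 mm.

```bash
python3 -m crank '[[[0,0,0],[0,-0.2,0],1],[[0,0,0],[0,-0.2,0],1],[[0,0,0],[0,-0.1,0],1],[[0,0,0],[0,-0.05,0],1],[[0,0,0],[0,0,0],1],[[0,0,0],[0,0,0],1]]'; python3 uv.py
python3 -m crank '[[[0,0,0],[0,-0.05,0],1],[[0,0,0],[0,0,0],1],[[0,0,0],[0,0,0],1]]'; python3 uv.py
```

```text
time_s: 21.75
tcp_pos: [0.5732, 0.006, 0.0446]
eef_rot: [180.0, 0.0, -4.5]
contact_force: [-0.3, -3.2, 1.7]
gripper_width: 0.0007
gripper_force: 1.4
u,v [0.5709607  0.05045831]
time_s: 22.05
tcp_pos: [0.5731, 0.0066, 0.0445]
eef_rot: [180.0, 0.0, -4.5]
contact_force: [-0.4, -3.9, 3.0]
gripper_width: 0.0004
gripper_force: 1.9
u,v [0.570885   0.05101417]
```

```bash
python3 -m crank '[[[0,0,0],[0,-0.07,0],1],[[0,0,0],[0,0,0],1],[[0,0,0],[0,0,0],1]]'; python3 uv.py
python3 -m crank '[[[0,0,0],[0,-0.05,0],1],[[0,0,0],[0,0,0],1],[[0,0,0],[0,0,0],1]]'; python3 uv.py
```

```text
time_s: 22.35
tcp_pos: [0.5733, 0.0075, 0.0446]
eef_rot: [180.0, 0.0, -4.5]
contact_force: [-1.4, -3.2, 1.9]
gripper_width: 0.0006
gripper_force: 1.8
u,v [0.57095696 0.05190896]
time_s: 22.65
tcp_pos: [0.5734, 0.008, 0.0446]
eef_rot: [-180.0, -0.0, -4.5]
contact_force: [-0.4, -2.8, 1.5]
gripper_width: 0.0007
gripper_force: 1.7
u,v [0.57106666 0.05247527]
```

```bash
python3 -m crank '[[[0,0,0],[0,0.5,0],1],[[0,0,0],[0,1,0],1],[[0,0,0],[0,0,-4],1],[[0,0,0],[0,0,-4],1],[[0,0,0],[-2,-4,0],1],[[0,0,0],[-2,-4,0],1],[[0,0,0],[-2,-4,0],1],[[0,0,0],[-2,-4,0],-0.6]]'
python3 -m crank '[[[0,0,0],[0,-3,0],-0.6],[[0,0,0],[0,0,0],-0.6],[[0,0,0],[0,0,0],-0.6],[[0,0,0],[0,0,0],-0.6]]'
python3 look.py w9; sed -i 's/(.034,.01)/(.01,)/; s/,"top".*$/,out[0][200:480:5].astype(int).tolist())/' gap.py; python3 gap.py w9
python3 -c "
import cv2;i=cv2.imread('pics/w9.png')[0:180,170:420];cv2.imwrite('pics/w9c.png',cv2.resize(i,None,fx=3.2,fy=3.2,interpolation=2))"
```

```text
time_s: 23.45
tcp_pos: [0.5046, 0.1598, 0.1248]
eef_rot: [-179.9, -0.0, -4.6]
contact_force: [0.2, 0.4, -0.0]
gripper_width: 0.0045
gripper_force: 0.0
time_s: 23.85
tcp_pos: [0.5074, 0.1879, 0.1243]
eef_rot: [180.0, 0.0, -4.6]
contact_force: [0.2, 0.4, 1.2]
gripper_width: 0.0351
gripper_force: 0.0
tcp uv [0.49124995 0.22673903] 0.1243356957722712 [ 1.79989413e+02  2.80289592e-02 -4.56942309e+00] [0.17111037 0.36600481 1.23860163]
cam uv [0.55682785 0.22452353] 0.25651519206571105
0.53 [137, 137, 137, 138, 138, 137, 137, 137, 138, 138, 138, 138, 137, 138, 138, 138, 138, 139, 139, 139, 139, 140, 140, 140, 140, 140, 138, 135, 128, 121, 117, 124, 143, 172, 205, 221, 231, 233, 233, 233, 233, 233, 233, 233, 233, 233, 233, 233, 233, 233, 233, 233, 233, 233, 233, 233]
0.545 [135, 135, 135, 135, 135, 135, 135, 135, 136, 137, 137, 137, 137, 137, 137, 137, 138, 138, 138, 138, 138, 138, 138, 137, 137, 139, 138, 135, 129, 121, 120, 121, 145, 169, 201, 225, 233, 237, 237, 237, 237, 237, 237, 237, 236, 236, 236, 236, 236, 236, 237, 237, 237, 236, 237, 238]
0.56 [134, 135, 135, 135, 135, 135, 135, 1
[... 403 characters left out ...]
2, 125, 145, 178, 209, 221, 229, 230, 230, 230, 230, 229, 229, 230, 231, 230, 230, 230, 230, 230, 231, 231, 231, 230, 230, 230]
0.59 [136, 136, 136, 135, 134, 134, 135, 135, 135, 135, 135, 136, 136, 137, 138, 138, 137, 137, 138, 138, 138, 138, 139, 138, 138, 138, 136, 133, 126, 117, 117, 123, 149, 178, 210, 226, 234, 234, 234, 234, 234, 234, 235, 235, 235, 234, 235, 235, 235, 235, 235, 235, 235, 235, 235, 235]
0.605 [134, 135, 135, 135, 135, 135, 135, 135, 135, 136, 136, 136, 136, 136, 136, 136, 136, 136, 136, 136, 136, 136, 136, 137, 137, 137, 135, 130, 123, 116, 115, 127, 150, 182, 207, 226, 230, 233, 233, 233, 233, 232, 232, 232, 232, 233, 233, 233, 233, 233, 233, 232, 232, 233, 233, 233]
```

View pics/w9c.png

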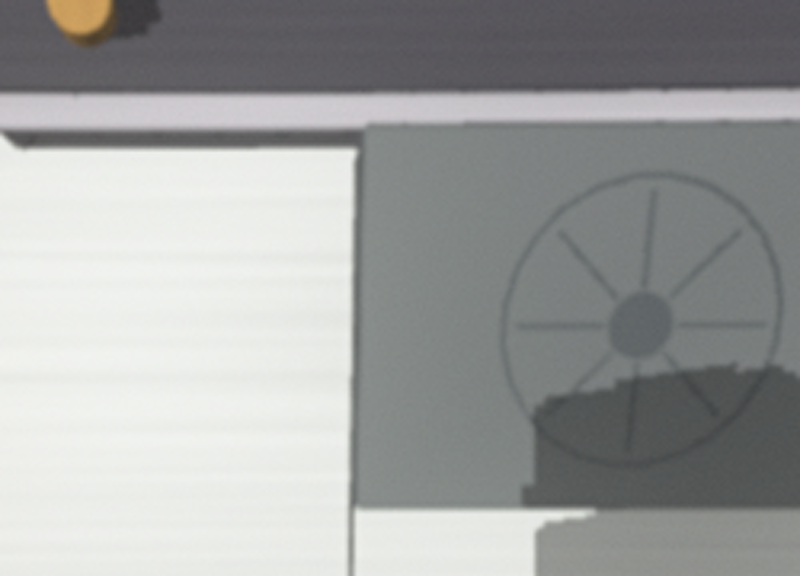

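The crop shows the leading edge on the line: the line appears below the blank at crop x ≈352, and the blank's dark leading face spans x ≈354–364. The long side lies on the strip. One more numeric check of the exposed line piece.

```bash
sed -i 's/for u in(.*):$/for u in(.502,.508,.514,.52,.535,.57):/; s/\[200:480:5\]/[325:385:3]/' gap.py; python3 gap.py w9;python3 uv.py
```

```text
cam uv [0.55682785 0.22452353] 0.25651519206571105
0.502 [237, 237, 236, 234, 232, 224, 211, 198, 186, 178, 170, 166, 181, 197, 212, 220, 227, 234, 236, 236]
0.508 [231, 232, 231, 229, 227, 224, 208, 194, 180, 172, 164, 157, 168, 183, 198, 208, 217, 225, 230, 231]
0.514 [234, 234, 235, 232, 230, 227, 213, 196, 178, 168, 161, 154, 159, 178, 195, 209, 217, 226, 233, 233]
0.52 [233, 233, 233, 231, 229, 226, 216, 200, 184, 171, 165, 159, 158, 174, 192, 207, 215, 223, 231, 231]
0.535 [139, 138, 137, 137, 133, 129, 124, 122, 123, 124, 132, 148, 162, 177, 194, 210, 223, 227, 232, 235]
0.57 [138, 136, 135, 132, 127, 122, 118, 114, 110, 114, 126, 138, 155, 175, 197, 211, 219, 228, 231, 232]
u,v [0.49135798 0.22654082]
```

```bash
python3 -m crank '[[[0,0,0],[0,3.1,0],-0.6],[[0,0,0],[0,3.1,0],-0.6],[[0,0,0],[0,2.8,0],-0.6],[[0,0,0],[0,0,4],-0.6],[[0,0,0],[0,0,3],-0.6],[[0,0,0],[0,0,1],-0.6],[[0,0,0],[0,0,0],-0.6],[[0,0,0],[0,0,0],-0.6]]'
python3 uv.py
python3 -m crank '[[[0,0,0],[0.4,0,0],-0.6],[[0,0,0],[0.4,0,0],-0.6],[[0,0,0],[0.4,0,0],-0.6],[[0,0,0],[0.4,0,0],-0.6],[[0,0,0],[0.2,0,0],-0.6],[[0,0,0],[0.2,0,0],-0.6],[[0,0,0],[0.1,0,0],-0.6],[[0,0,0],[0,0,0],-0.6]]'
python3 uv.py
```

```text
time_s: 24.7
tcp_pos: [0.5011, 0.0991, 0.0454]
eef_rot: [-180.0, -0.0, -4.5]
contact_force: [-0.2, 0.2, 0.4]
gripper_width: 0.07
gripper_force: 0.0
u,v [0.49188492 0.1376492 ]
time_s: 25.5
tcp_pos: [0.5213, 0.0973, 0.0445]
eef_rot: [180.0, 0.0, -4.5]
contact_force: [0.0, 0.6, -0.8]
gripper_width: 0.0698
gripper_force: 0.0
u,v [0.51220976 0.13746036]
```

```bash
python3 -m crank '[[[0,0,0],[0.1,0,0],-0.6],[[0,0,0],[0.1,0,0],-0.6],[[0,0,0],[0.1,0,0],-0.6],[[0,0,0],[0,0,0],-0.6]]'
python3 -m crank '[[[0,0,0],[0.05,0,0],-0.6],[[0,0,0],[0,0,0],-0.6]]'
python3 -m crank '[[[0,0,0],[0.05,0,0],-0.6],[[0,0,0],[0,0,0],-0.6]]'
```

```text
time_s: 25.9
tcp_pos: [0.5244, 0.0972, 0.0446]
eef_rot: [-180.0, -0.0, -4.5]
contact_force: [0.7, 0.2, -0.0]
gripper_width: 0.0701
gripper_force: 0.0
time_s: 26.1
tcp_pos: [0.5248, 0.0971, 0.0446]
eef_rot: [-180.0, -0.0, -4.5]
contact_force: [0.2, -0.5, 0.1]
gripper_width: 0.07
gripper_force: 0.0
time_s: 26.3
tcp_pos: [0.5252, 0.097, 0.0446]
eef_rot: [180.0, 0.0, -4.5]
contact_force: [0.4, 0.4, 0.4]
gripper_width: 0.0699
gripper_force: 0.1
```

Close to contact, so I'll go in small steps.

```bash
python3 -m crank '[[[0,0,0],[0.05,0,0],-0.6],[[0,0,0],[0,0,0],-0.6]]'
python3 -m crank '[[[0,0,0],[0.04,0,0],-0.6],[[0,0,0],[0,0,0],-0.6]]'
python3 -m crank '[[[0,0,0],[0.04,0,0],-0.6],[[0,0,0],[0,0,0],-0.6]]'
```

```text
time_s: 26.5
tcp_pos: [0.5253, 0.0969, 0.0444]
eef_rot: [180.0, 0.1, -4.5]
contact_force: [-3.2, 0.6, 0.5]
gripper_width: 0.0702
gripper_force: 1.5
time_s: 26.7
tcp_pos: [0.5253, 0.0968, 0.0444]
eef_rot: [180.0, 0.1, -4.5]
contact_force: [-4.6, 1.4, 2.8]
gripper_width: 0.0703
gripper_force: 2.6
time_s: 26.9
tcp_pos: [0.5254, 0.0968, 0.0443]
eef_rot: [180.0, 0.1, -4.5]
contact_force: [-6.0, 2.4, 3.9]
gripper_width: 0.0703
gripper_force: 3.4
```

```bash
python3 uv.py
```

```text
u,v [0.51627873 0.13725709]
```

```bash
python3 -m crank '[[[0,0,0],[0.04,-0.01,0],-0.6],[[0,0,0],[0,0,0],-0.6]]'
python3 -m crank '[[[0,0,0],[0.04,-0.01,0],-0.6],[[0,0,0],[0,0,0],-0.6]]'
python3 -m crank '[[[0,0,0],[0.03,-0.01,0],-0.6],[[0,0,0],[0,0,0],-0.6]]'
```

```text
time_s: 27.1
tcp_pos: [0.5254, 0.0967, 0.0443]
eef_rot: [179.9, 0.1, -4.5]
contact_force: [-7.7, 2.6, 4.1]
gripper_width: 0.0701
gripper_force: 4.1
time_s: 27.3
tcp_pos: [0.5254, 0.0966, 0.0442]
eef_rot: [179.9, 0.2, -4.5]
contact_force: [-9.7, 3.5, 5.9]
gripper_width: 0.07
gripper_force: 4.7
time_s: 27.5
tcp_pos: [0.5255, 0.0966, 0.0442]
eef_rot: [179.9, 0.2, -4.5]
contact_force: [-10.0, 2.7, 5.8]
gripper_width: 0.07
gripper_force: 5.3
```

```bash
python3 -m crank '[[[0,0,0],[0.03,-0.01,0],-0.6],[[0,0,0],[0,0,0],-0.6],[[0,0,0],[0,0,0],-0.6]]'
python3 -m crank '[[[0,0,0],[0.02,0,0],-0.6],[[0,0,0],[0,0,0],-0.6],[[0,0,0],[0,0,0],-0.6],[[0,0,0],[0,0,0],-0.6]]'
python3 uv.py
```

```text
time_s: 27.8
tcp_pos: [0.5255, 0.0966, 0.0441]
eef_rot: [179.9, 0.2, -4.5]
contact_force: [-11.1, 1.9, 6.8]
gripper_width: 0.0704
gripper_force: 5.7
time_s: 28.2
tcp_pos: [0.5255, 0.0966, 0.0441]
eef_rot: [179.9, 0.3, -4.5]
contact_force: [-13.0, 3.3, 8.1]
gripper_width: 0.0705
gripper_force: 6.2
u,v [0.51641439 0.13708889]
```

```bash
python3 -m crank '[[[0,0,0],[-0.1,0,0],-0.6],[[0,0,0],[-0.2,0,0],-0.6],[[0,0,0],[-0.7,0,0],-0.6],[[0,0,0],[-1.5,0,0],-0.6],[[0,0,0],[0,0,-4],-0.6],[[0,0,0],[0,0,-4],-0.6],[[0,0,0],[0,-4,0],-0.6],[[0,0,0],[0,-4,0],-0.6]]'
python3 -m crank '[[[0,0,0],[0,0,0],-0.6],[[0,0,0],[0,0,0],-0.6],[[0,0,0],[0,0,0],-0.6]]'
python3 look.py w10; sed -i 's/for u in(.*):$/for u in(.508,.514,.52,.535,.55,.57,.60):/; s/\[325:385:3\]/[310:385:3]/' gap.py; python3 gap.py w10
```

```text
time_s: 29.0
tcp_pos: [0.5105, 0.1799, 0.1268]
eef_rot: [-179.8, -0.2, -4.7]
contact_force: [0.8, -0.9, 0.3]
gripper_width: 0.0699
gripper_force: 0.0
time_s: 29.3
tcp_pos: [0.5092, 0.1785, 0.1243]
eef_rot: [180.0, 0.0, -4.5]
contact_force: [0.5, 0.3, 0.1]
gripper_width: 0.0697
gripper_force: 0.0
tcp uv [0.49381949 0.21742373] 0.12433298759626599 [ 1.79981326e+02  2.21122633e-02 -4.53713463e+00] [0.49948445 0.3346372  0.12518789]
cam uv [0.55938378 0.21526414] 0.25651917862173157
0.508 [232, 232, 232, 232, 232, 232, 233, 233, 231, 228, 225, 212, 197, 182, 172, 165, 158, 161, 177, 194, 207, 215, 223, 230, 231]
0.514 [234, 234, 234, 234, 234, 235, 235, 235, 233, 230, 228, 217, 202, 186, 174, 168, 162, 162, 178, 194, 210, 218, 226, 234, 234]
0.52 [232, 232, 232, 233, 233, 234, 234, 234, 232, 229, 226, 218, 203, 186, 174, 167, 161, 159, 175, 191, 207, 215, 223, 231, 232]
0.535 [139, 139, 139, 139, 139, 139, 139, 139, 139, 137, 136, 134, 131, 128, 125, 133, 144, 153, 172, 191, 209, 220, 226, 233, 235]
0.55 [138, 138, 138, 139, 139, 139, 139, 139, 139, 138, 137, 134, 133, 132, 131, 136, 147, 158, 173, 191, 208, 221, 225, 230, 233]
0.57 [137, 138, 139, 140, 140, 139, 138, 138, 138, 138, 136, 134, 133, 131, 130, 128, 139, 150, 162, 180, 197, 213, 219, 225, 231]
0.6 [137, 137, 137, 137, 137, 138, 138, 139, 138, 136, 134, 131, 128, 124, 128, 132, 138, 155, 172, 188, 203, 217, 228, 230, 233]
```

```bash
python3 -c "
from plant import r
print(r.close_job())"
```

```text
the job is handed in; nothing more can be done
None
```

The job is handed in at about 29 s, but no verdict came back. By my last measurement the blank lies flat and square against the fence, its leading edge about 0.4 mm short of the line's middle (give or take 0.5 mm). Both presses took roughly 11 N at the wrist (the last second-press reading was 13 N), leaving an estimated 5–9 N on the fence, which I could not read directly. The arm is clear and never went near the elephant, tin or mallet.

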